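Sort the coin tins by heft and hold up the full one

TASK

The three closed coin tins look alike but hold different amounts, so pick them up to feel which is which. First stand the lightest one upright on the narrow raised steel rail, for refilling, and let go of it; then lift the heaviest a good 20 cm above the desk and finish while still holding it there, upright and still, ready to hand over. The third tin ends standing upright on the desk; do not tip any tin over, and leave the stamp, calculator and pen cup where they are.

Things in the scene. Friction and masses are not known exactly. Their poses are not given: they have to be found in the camera images.
- tin_a: one of three identical shut round coin tins, aluminium with blue lid, 58 mm diameter, 85 mm tall, starts upright on the desk. Origin: centre of its underside, z up its axis. In all one weighs 0.17-0.19 kg, one 0.36-0.44 kg, one 0.63-0.81 kg; which is drawn afresh each time, so name, place and look tell nothing. The coins inside hardly shift.
- tin_b: one of three identical shut round coin tins, aluminium with blue lid, 58 mm diameter, 85 mm tall, starts upright on the desk. Origin: centre of its underside, z up its axis. In all one weighs 0.17-0.19 kg, one 0.36-0.44 kg, one 0.63-0.81 kg; which is drawn afresh each time, so name, place and look tell nothing. The coins inside hardly shift.
- tin_c: one of three identical shut round coin tins, aluminium with blue lid, 58 mm diameter, 85 mm tall, starts upright on the desk. Origin: centre of its underside, z up its axis. In all one weighs 0.17-0.19 kg, one 0.36-0.44 kg, one 0.63-0.81 kg; which is drawn afresh each time, so name, place and look tell nothing. The coins inside hardly shift.
- rail: fixed steel rail stand: a level flat bar 40 mm wide (its x), 220 mm long (its y), 12 mm thick, its top 80 mm above the desk, on two thin posts with feet 90 mm long in x and 35 mm wide at y = -80 and +80 mm. Origin: on the desk below the bar's centre
- rail_top (a point): centre of the rail's top face, 80 mm above the desk; x across the bar (40 mm), y along it (220 mm), z up. Any spot along the bar serves; a tin is wider than the bar and should be centred across it
- stamp: bystander: dark wooden rubber stamp standing upright, 38 mm diameter, 75 mm tall; origin at the centre of its underside
- calculator: bystander: flat black desk calculator, 150 x 100 x 18 mm (about 21 mm over its keys); origin at the centre of its underside, x along its length
- pen_cup: bystander: grey round cup, 72 mm diameter, 90 mm tall, with pens sticking up to about 135 mm; origin at the centre of its underside
Mind the look-alikes: they are no part of the job. There is more than one size of the rail; the job needs the middle-sized.

How it is judged:
By the outcome, as a careful person would: the job done as asked, in the order asked, and still so for the second after the job is handed in, while the arm keeps its last pose, push and grip.
It also fails if it takes over 70 s, if anything falls off the work surface, if the arm or the gripper's body presses on something with over 40 N, if the wrist force passes 120 N, or if a joint passes its speed limit or range.

ROBOT

A 6-joint arm with a two-finger parallel gripper is mounted at the origin on the work surface. World frame = base frame: x ahead of the robot, y to its left, z up, the work surface at z = 0. Lengths are in mm, angles in rad, forces in N, time in s.
With the tool pointing down it reaches from about 350 to 775 mm from the base axis. Payload 5.5 kg.
Tool frame: the origin (TCP) lies on the centre line of the jaws, within the pads' length; the fingertips stand 22 mm ahead of it and the grasp point (between the pads) lies 3 mm ahead of it; z points along the fingers, y is the line along which they close (so a half turn about z gives the same grasp; the last joint's range is limited). The gripper opens to 85 mm and grips with 20 to 120 N. Pads are 22 mm wide; open, the fingers measure 114 mm over their backs; the gripper's body (76 mm by 85 mm) begins 54 mm behind the grasp point. The pads swing forward as they close: fully open they stand 13 mm farther back than shut.
Start: joints at [1.161, 0.313, 0.046, 1.304, 0, 1.431], TCP at [153.283, 554.233, 253.323] pointing down, gripper open.
Joint ranges: [-2.76, 2.76], [-0.86, 1.69], [-1.03, 1.26], [-2.2, 2.34], [-1.47, 1.5], [-3.14, 3.14]. Speed limits (rad/s): [2.57, 2.57, 3.14, 3.14, 3.14, 3.14].

INTERFACE

Orientations are given as a rotation vector (axis times angle).
In Python, from plant import read_state, camera, hand_in gives the robot as it stands.
- The arm moves only by the tool send_rows, never from a script. Its argument "rows" is text: rows parted by semicolons, each of 5 numbers parted by spaces: the finger opening in mm, from 0 to 85.4, then the shift along the tool's x, y, z in mm, then the turn about the tool's z in rad. In form: hand x y z turn; .... A call has 1 to 5 rows; each row shifts and turns the commanded pose from where the row before left it, along the tool's axes as they then stand; what a row does not reach is not made up. A row lasts 1/10 s, in which the tool goes at most 50 mm and 8.59 degrees, less where a joint would pass 70% of its speed; a pose out of reach is approached as far as the arm can. A call is refused whole if a number of a shift passes 50 or a number of a turn 0.15, either way. A call with a gripper value outside its range is refused whole. The fingers move at their own pace and stop on an object; the grip force is fixed at half the most. Time passes only in rows, so rows that do not move let the fingers close. It gives the time, the measured TCP pose, the force, the opening and the grip force at its end, in the units of the state.
- read_state(): the state, without advancing time (a new reading comes with each control period).
- camera(name): name is "scene" or "top"; returns a dict with "frame" (400x640x3 uint8, red, green, blue), "K" (3x3 intrinsics, pixels), "xyz" and "attitude" of the camera in the world. Camera axes: x right, y up, looking along -z (the intrinsics and any distortion apply to the point x, -y, -z); pixel columns grow to the right and rows downward; lengths in mm; the calibration is good to about 2 mm. A picture is of the moment at which its call begins. There is no depth.
- hand_in(): hands the job in; it is judged then, once.
The state is a dict: "clock": time; "joints": joint angles; "dq": joint speeds; "tau": joint torques, N m; "tcp_pos": TCP position; "tcp_rot": TCP orientation; "wrist_force": force on the tool from outside, world axes, zero at the start; "torque": the same for the moment, N m; "opening": opening from 0.0 (shut) to 1.0 (fully open); "finger_force": force on a finger pad.
Only numpy, scipy, OpenCV 4.12 (cv2) and the standard library are available. Lean on these libraries where they do the work, as an engineer would, in place of code of your own. Each camera call takes 0.05 s, during which the arm holds its last target. There are 200 camera calls.

## Working session

There is one attempt and no reset: what is moved stays moved. The work goes in short steps, Python scripts to look and compute and a tool call to move; the robot and the scene stay as the last step left them, time stands still between calls to the robot, and variables do not carry over. Pictures are saved under pics/ and viewed, at most 10 in all, crops included, and the job is handed in when it is done.

Besides the shell and the picture viewer there is one more tool, called as name(argument=value, ...) on one line, values as JSON. send_rows: Moves the arm, as the interface text tells. Its arguments: {"type":"object","properties":{"rows":{"type":"string"}},"required":["rows"]}

```bash
mkdir -p pics; ls
python3 - <<'E'
from plant import *
import cv2
print(read_state())
for n in("scene","top"):
    c=camera(n); cv2.imwrite(f"pics/{n}0.png",c["frame"][:,:,::-1]); print(n,{k:v for k,v in c.items() if k!="frame"})
E
```

```text
pics
{'clock': 0.0, 'joints': array([ 1.16141386e+00,  3.14005333e-01,  4.49636543e-02,  1.30358665e+00,
       -8.27337840e-06,  1.43118865e+00]), 'dq': array([-3.25930019e-04, -7.00471503e-04, -2.19968409e-04, -3.09790014e-05,
       -2.21785421e-04,  9.06451928e-04]), 'tau': array([-5.78192194e-04, -4.80623567e+01,  2.98536712e+01,  1.93107646e-02,
       -3.43298607e-04,  1.06465983e-06]), 'tcp_pos': array([153.07135547, 553.76011109, 252.39975548]), 'tcp_rot': array([-4.22411499e-01, -3.11257054e+00,  2.77306306e-03]), 'wrist_force': array([ 0.36912733, -0.61293413, -0.09667529]), 'torque': array([-0.01092965, -0.00073586,  0.03851827]), 'finger_force': 0.0, 'opening': 1.0013876201618772}
scene {'K': array([[436.564522  ,   0.        , 321.25377596],
       [  0.        , 436.564522  , 198.30544353],
       [  0.        ,   0.        ,   1.        ]]), 'xyz': array([1505.93284281,  -31.30614596,  754.51320976]), 'attitude': array([0.78579044, 0.76398188, 1.42460769])}
top {'K': array([[399.24645785,   0.        , 313.94801405],
       [  0.        , 399.24645785, 198.89764756],
       [  0.        ,   0.        ,   1.        ]]), 'xyz': array([ 391.3077612 ,   12.81880488, 1330.55151755]), 'attitude': array([ 0.02890591, -0.03155131, -1.58029405])}
```

View pics/scene0.png

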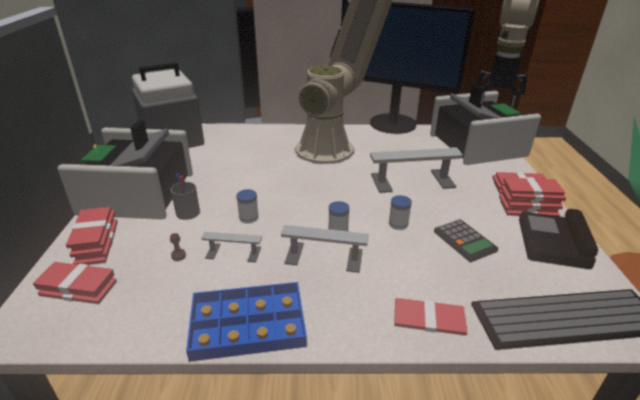

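View pics/top0.png

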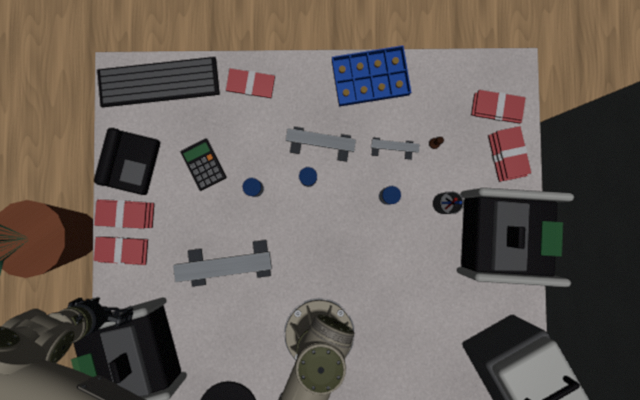

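The scene view shows tins at (247,206), (339,218) and (400,211). The stamp is at (177,247), the pen cup at (185,200) and the calculator at (465,240). There are three rails: small (232,238), mid (325,237) and large (416,157).

The top view shows lids at (252,187), (308,176) and (390,195), and rails at (395,147), (320,140) and (222,265). Next I'll measure them.

```bash
cat > h.py <<'E'
import numpy as np, cv2
from plant import *
from scipy.spatial.transform import Rotation as R
def ray(c,uv):
    u=np.c_[np.atleast_2d(uv),np.ones(len(np.atleast_2d(uv)))]@np.linalg.inv(c["K"]).T
    return (u*[1,-1,-1])@R.from_rotvec(c["attitude"]).as_matrix().T
def plane(c,uv,z):
    d=ray(c,uv); return c["xyz"]+d*((z-c["xyz"][2])/d[:,2])[:,None]
def lids(c):
    hsv=cv2.cvtColor(c["frame"],cv2.COLOR_RGB2HSV)
    m=cv2.inRange(hsv,(105,110,40),(125,255,200))
    cs,_=cv2.findContours(m,cv2.RETR_EXTERNAL,cv2.CHAIN_APPROX_NONE)
    return [(cv2.minEnclosingCircle(k),cv2.boundingRect(k),cv2.contourArea(k)) for k in cs if 60<cv2.contourArea(k)<1500]
E
python3 - <<'E'
from h import *
np.set_printoptions(precision=1,suppress=True)
t=camera("top");s=camera("scene")
for (p,r),b,a in lids(t):
    print("top",np.array(p),r,a,b,plane(t,[p],85)[0], "diam",2*r*(1330-85)/399)
for (p,r),b,a in lids(s):
    print("scene",b,a,plane(s,[(b[0]+b[2]/2,b[1]+b[3]/2)],80)[0])
# rails in top: grey bars
hsv=cv2.cvtColor(t["frame"],cv2.COLOR_RGB2HSV)
for (x,y) in [(330,142),(395,147),(225,266)]: print(hsv[y,x],t["frame"][y,x])
print(hsv[160,360])
cv2.imwrite("pics/c1.png",cv2.resize(t["frame"][110:220,170:470,::-1],None,fx=2.6,fy=2.6,interpolation=cv2.INTER_CUBIC))
E
```

```text
top [391.  194.5] 9.153264045715332 226.5 (382, 186, 19, 18) [ 450.6 -230.3   85. ] diam 57.121873367997935
top [251.7 186.6] 9.054967880249023 225.0 (243, 178, 18, 18) [479.6 204.7  85. ] diam 56.50844616997511
top [307.7 176.2] 8.82698917388916 214.5 (299, 168, 18, 18) [510.4  29.2  85. ] diam 55.08572191224062
[103  16 115] [108 112 115]
[107  15 119] [112 115 119]
[107  15 118] [111 114 118]
[  5  10 148]
```

View pics/c1.png

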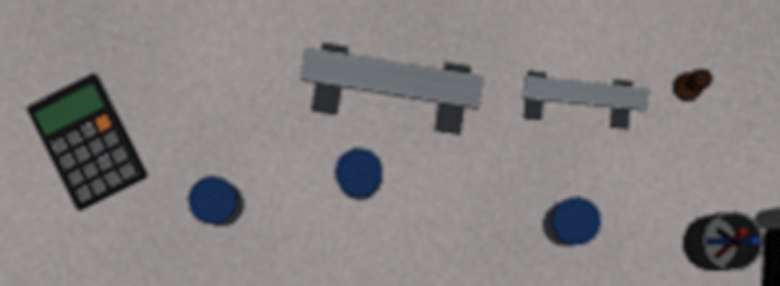

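The crop confirms three lids, the mid rail bar (crop 302–482, 50–105; about 217 mm long) and the small rail to its right. Now I'll fit the bar and check the lids in the scene view.

Run:
```python
from h import *
np.set_printoptions(precision=1,suppress=True)
t=camera("top");s=camera("scene")
f=t["frame"];hsv=cv2.cvtColor(f,cv2.COLOR_RGB2HSV)
m=cv2.inRange(hsv,(95,8,85),(115,45,160)); w=np.zeros_like(m); w[115:170,280:430]=255; m&=w
cs,_=cv2.findContours(m,cv2.RETR_EXTERNAL,cv2.CHAIN_APPROX_NONE)
for k in cs:
    if cv2.contourArea(k)<150: continue
    q=plane(t,k[:,0,:].astype(float),80)[:,:2].astype(np.float32)
    rc=cv2.minAreaRect(q); print("bar",rc, cv2.boundingRect(k)); print(cv2.boxPoints(rc))
    yy,xx=np.nonzero(cv2.drawContours(np.zeros_like(m),[k],-1,255,-1)); P=plane(t,np.c_[xx,yy].astype(float),80)[:,:2]
    e,v=np.linalg.eigh(np.cov(P.T)); print("centroid",P.mean(0),"axis",v[:,1],"sizes",np.sqrt(12*e))
hs=cv2.cvtColor(s["frame"],cv2.COLOR_RGB2HSV); print(hs[195,247],hs[207,339],hs[201,400])
m=cv2.inRange(hs,(105,70,30),(125,255,200))
for k in cv2.findContours(m,0,1)[0]:
    a=cv2.contourArea(k);b=cv2.boundingRect(k)
    if 100<a<600: print(b,a,plane(s,[(b[0]+b[2]/2-.5,b[1]+b[3]/2-.5)],80)[0],plane(s,[(b[0]+b[2]/2-.5,b[1]+b[3]/2-.5)],85)[0])
for n,p,z in (("stamp",(437,142),60),("cup",(447,203),90),("calc",(203,164),20)): print(n,plane(t,[p],z)[0])
print(read_state()["tcp_rot"],R.from_rotvec(read_state()["tcp_rot"]).as_matrix())
```

```text
bar ((605.1861572265625, -246.39846801757812), (147.3579559326172, 27.712064743041992), 83.24522399902344) (372, 139, 47, 13)
[[ 582.8 -317.9]
 [ 610.3 -321.2]
 [ 627.6 -174.9]
 [ 600.1 -171.6]]
centroid [ 605.5 -246.1] axis [0.1 1. ] sizes [ 25.8 150.6]
bar ((626.4329223632812, -11.653419494628906), (215.61734008789062, 40.126583099365234), 80.12088775634766) (286, 129, 69, 22)
[[ 588.2 -114.4]
 [ 627.7 -121.3]
 [ 664.7   91.1]
 [ 625.2   98. ]]
centroid [626.2 -11.4] axis [0.2 1. ] sizes [ 38.4 216.6]
[112  96 130] [112  97 129] [111 105 129]
(330, 202, 18, 11) 141.5 [511.2  32.4  80. ] [518.5  31.9  85. ]
(392, 196, 19, 11) 133.0 [480.  210.1  80. ] [487.6 208.3  85. ]
(238, 190, 18, 10) 119.0 [ 448.8 -228.8   80. ] [ 456.7 -227.3   85. ]
stamp [ 618.8 -385.5   60. ]
cup [ 422.2 -403.1   90. ]
calc [560.3 374.8  20. ]
[-0.4 -3.1  0. ] [[-1.   0.3 -0. ]
 [ 0.3  1.  -0. ]
 [ 0.  -0.  -1. ]]
```

```bash
cat >> h.py <<'E'
def go(*targets):
    "successive TCP targets -> tool-axis shifts still to go"
    s=read_state(); M=R.from_rotvec(s["tcp_rot"]).as_matrix(); p=s["tcp_pos"]
    for t in targets:
        d=M.T@(np.array(t)-p); print(t,"shift",d.round(1),"rows",np.linalg.norm(d)/50); p=np.array(t)
E
python3 -c "
from h import *
go((480,206,190),(480,206,53))"
```

```text
(480, 206, 190) shift [-407.7 -248.4   63.1] rows 9.631566585611528
(480, 206, 53) shift [-0.00e+00  1.00e-01  1.37e+02] rows 2.7399999999999993
```

send_rows(rows="85 -40 -25 6 0;85 -40 -25 6 0;85 -40 -25 6 0;85 -40 -25 6 0;85 -40 -25 6 0")

```text
clock: 0.8
tcp_pos: [313.6, 379.0, 223.2]
tcp_rot: [0.422, 3.113, 0.001]
wrist_force: [0.2, 0.8, -0.8]
opening: 0.998
finger_force: 0.0
```

send_rows(rows="85 -40 -25 6 0;85 -40 -25 6 0;85 -40 -25 6 0;85 -40 -25 6 0;85 0 0 0 0")

```text
clock: 1.3
tcp_pos: [443.6, 237.6, 198.5]
tcp_rot: [0.434, 3.11, -0.002]
wrist_force: [-0.5, 0.7, -0.0]
opening: 0.993
finger_force: 0.0
```

```bash
python3 -c "
from h import *
go((480,206,150),(480,206,53));print(read_state()['wrist_force'])"
```

```text
(480, 206, 150) shift [-43.6 -20.4  48.6] rows 1.3673771742020582
(480, 206, 53) shift [ 0.1  0.1 97. ] rows 1.94
[-0.47464835  0.67882734 -0.00524953]
```

send_rows(rows="85 -22 -10 15 0;85 -22 -10 20 0;85 0 0 13 0;85 0 0 0 0;85 0 0 0 0")

```text
clock: 1.8
tcp_pos: [476.7, 210.9, 151.4]
tcp_rot: [-0.421, -3.112, 0.0]
wrist_force: [-0.0, -0.5, 0.1]
opening: 0.993
finger_force: 0.0
```

```bash
python3 -c "
from h import *
go((480,206,150),(480,206,53));print(read_state()['wrist_force'])
t=camera('top')
for (p,r),b,a in lids(t): print(a,plane(t,[p],85)[0])
"
```

```text
(480, 206, 150) shift [-4.5 -3.8  1.4] rows 0.12072778429253252
(480, 206, 53) shift [-0.1  0.  97. ] rows 1.9399999999999997
[-0.00772349 -0.51447095  0.11254774]
224.5 [ 450.61490581 -230.36546764   85.        ]
212.5 [510.43656139  29.20775917  85.        ]
```

Aligned well. Descend, then close.

send_rows(rows="85 -4.5 -4 0 0;85 0 0 32 0;85 0 0 33 0;85 0 0 33 0;85 0 0 0 0")

```text
clock: 2.35
tcp_pos: [477.7, 204.7, 50.3]
tcp_rot: [-0.421, -3.107, 0.004]
wrist_force: [-0.6, -0.0, -0.3]
opening: 0.997
finger_force: 0.0
```

send_rows(rows="85 0 0 0 0;0 0 0 0 0;0 0 0 0 0;0 0 0 0 0;0 0 0 0 0")

```text
clock: 2.85
tcp_pos: [482.6, 206.0, 55.6]
tcp_rot: [0.422, 3.109, 0.003]
wrist_force: [0.2, 0.9, 6.4]
opening: 0.655
finger_force: 63.9
```

send_rows(rows="0 0 0 0 0;0 0 0 -15 0;0 0 0 -25 0;0 0 0 -25 0;0 0 0 -15 0")

```text
clock: 3.35
tcp_pos: [481.5, 205.6, 135.8]
tcp_rot: [0.422, 3.11, 0.002]
wrist_force: [0.8, 0.2, -1.7]
opening: 0.658
finger_force: 63.7
```

send_rows(rows="0 0 0 0 0;0 0 0 0 0;0 0 0 0 0;0 0 0 0 0;0 0 0 0 0")

```text
clock: 3.85
tcp_pos: [480.0, 205.2, 132.4]
tcp_rot: [-0.422, -3.111, 0.001]
wrist_force: [-0.4, 0.4, -2.0]
opening: 0.655
finger_force: 63.7
```

```bash
python3 -c "
from h import *
s=read_state();print(s['wrist_force'],s['tcp_pos'],s['tau'],s['torque'])"
```

```text
[-0.36585338  0.41987642 -2.00563192] [480.04957942 205.21566786 132.37300506] [ 7.65154255e-03 -4.45056617e+01  2.77275503e+01  2.20845197e-02
  2.09684287e-03 -1.54787568e-05] [-0.00029543 -0.00658682 -0.02135506]
```

Lifted weight is about 2.0 N, so 0.2 kg or less: this is the lightest tin. Carry it to the rail.

```bash
python3 -c "
from h import *
go((480,205.2,172),(636.7,47.6,172),(636.7,47.6,133))
t=camera('top'); print(read_state()['wrist_force'])
for (p,r),b,a in lids(t): print(a,plane(t,[p],165)[0])
"
```

```text
(480, 205.2, 172) shift [  0.1  -0.1 -39.6] rows 0.7925405809706699
(636.7, 47.6, 172) shift [-193.  -110.1   -0.2] rows 4.444891449743177
(636.7, 47.6, 133) shift [-0.1  0.  39. ] rows 0.78
[ 0.01815638 -0.62066854 -1.14291509]
226.5 [ 446.80652391 -214.66005734  165.        ]
210.5 [502.82342074  28.13395017 165.        ]
```

send_rows(rows="0 0 0 -20 0;0 -12 -7 -20 0;0 -30 -17 0 0;0 -30 -17 0 0;0 -30 -17 0 0")

```text
clock: 4.4
tcp_pos: [564.3, 121.6, 173.3]
tcp_rot: [0.421, 3.113, 0.0]
wrist_force: [0.3, 0.2, -2.0]
opening: 0.656
finger_force: 63.8
```

send_rows(rows="0 -30 -17 0 0;0 -30 -17 0 0;0 -20 -12 0 0;0 -11 -6 0 0;0 0 0 0 0")

```text
clock: 4.9
tcp_pos: [638.0, 46.8, 172.5]
tcp_rot: [-0.425, -3.112, -0.0]
wrist_force: [-0.3, 0.8, -2.2]
opening: 0.655
finger_force: 63.8
```

send_rows(rows="0 0 0 0 0;0 0 0 0 0;0 0 0 0 0")

```text
clock: 5.2
tcp_pos: [636.6, 49.0, 173.5]
tcp_rot: [-0.42, -3.113, -0.0]
wrist_force: [-0.6, 0.8, -0.4]
opening: 0.654
finger_force: 63.8
```

```bash
python3 -c "
from h import *
go((636.7,47.6,172));s=read_state();print(s['tcp_pos'],s['wrist_force'])
c=camera('scene');hs=cv2.cvtColor(c['frame'],cv2.COLOR_RGB2HSV)
m=cv2.inRange(hs,(105,70,30),(125,255,200))
for k in cv2.findContours(m,0,1)[0]:
    b=cv2.boundingRect(k)
    if 60<cv2.contourArea(k)<600: print(b)
cv2.imwrite('pics/s1.png',cv2.resize(c['frame'][120:280,250:450,::-1],None,fx=3.5,fy=3.5,interpolation=2))
"
```

```text
(636.7, 47.6, 172) shift [-0.5 -1.3  1.5] rows 0.041566816734966504
[636.59376697  49.0052707  173.52755669] [-0.58540903  0.8135128  -0.37807348]
(238, 190, 18, 10)
(338, 188, 23, 14)
```

View pics/s1.png

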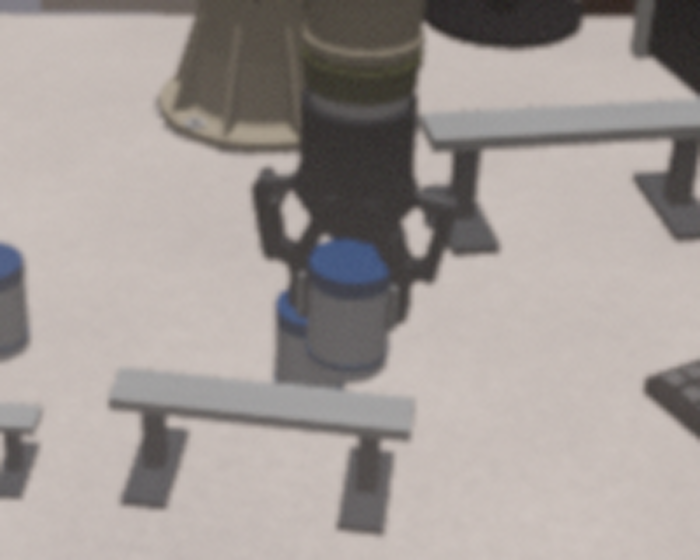

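The held tin is upright, with its lid centre at about px (349,196) and underside at (349,224). It hovers behind and above the rail in the view. I'll check both against projections.

```bash
cat >> h.py <<'E'
def proj(c,P):
    q=(np.atleast_2d(P)-c["xyz"])@R.from_rotvec(c["attitude"]).as_matrix()*[1,-1,-1]
    q=q@c["K"].T; return q[:,:2]/q[:,2:]
E
python3 -c "
from h import *
c=camera('scene')
print(proj(c,[(636.7,47.6,205),(636.7,47.6,120),(665,47.6,120),(636.7,47.6,80),(626,-11,80)]))
print(plane(c,[(349,196)],205),read_state()['tcp_pos'])
"
```

```text
[[348.88175638 193.02897077]
 [347.34145646 222.18849351]
 [348.04045467 229.1261377 ]
 [346.66158268 235.05923025]
 [323.29513507 232.40633274]]
[[649.66687845  47.06531247 205.        ]] [636.87857989  48.7946298  173.5986341 ]
```

send_rows(rows="0 0 0 12 0;0 0 0 14 0;0 0 0 8 0;0 0 0 2 0;0 0 0 0 0")

```text
clock: 5.8
tcp_pos: [637.0, 47.9, 136.8]
tcp_rot: [-0.422, -3.112, -0.0]
wrist_force: [-0.8, -0.9, -2.0]
opening: 0.658
finger_force: 64.0
```

send_rows(rows="0 0 0 1 0;0 0 0 1 0;0 0 0 1 0;0 0 0 0 0;0 0 0 0 0")

```text
clock: 6.3
tcp_pos: [637.8, 47.9, 135.6]
tcp_rot: [0.422, 3.111, 0.0]
wrist_force: [-2.3, -0.4, 6.7]
opening: 0.655
finger_force: 64.3
```

Contact at 6.7 N, and the TCP is on the rail's centre line. Ease off slightly, open and retreat.

send_rows(rows="0 0 0 -1 0;62 0 0 0 0;70 0 0 0 0;85 0 0 0 0;85 0 0 0 0")

```text
clock: 6.8
tcp_pos: [637.3, 47.9, 135.1]
tcp_rot: [-0.423, -3.113, -0.0]
wrist_force: [1.0, 0.6, 0.7]
opening: 0.997
finger_force: 0.0
```

send_rows(rows="85 0 0 0 0;85 0 0 -10 0;85 0 0 -20 0;85 0 0 -40 0;85 0 0 -40 0")

```text
clock: 7.3
tcp_pos: [636.7, 47.9, 246.5]
tcp_rot: [-0.422, -3.112, 0.0]
wrist_force: [1.2, -0.5, 0.7]
opening: 0.998
finger_force: 0.0
```

```bash
python3 -c "
from h import *
c=camera('scene')
cv2.imwrite('pics/s2.png',cv2.resize(c['frame'][120:280,250:450,::-1],None,fx=3.5,fy=3.5,interpolation=2))
go((511,30,223),(511,30,160),(511,30,53))
"
```

```text
(511, 30, 223) shift [119.5 -51.5  30.7] rows 2.6733630713859573
(511, 30, 160) shift [ 0.6 -0.1 63. ] rows 1.2599999999999996
(511, 30, 53) shift [  1.1  -0.3 107. ] rows 2.1399999999999992
```

View pics/s2.png

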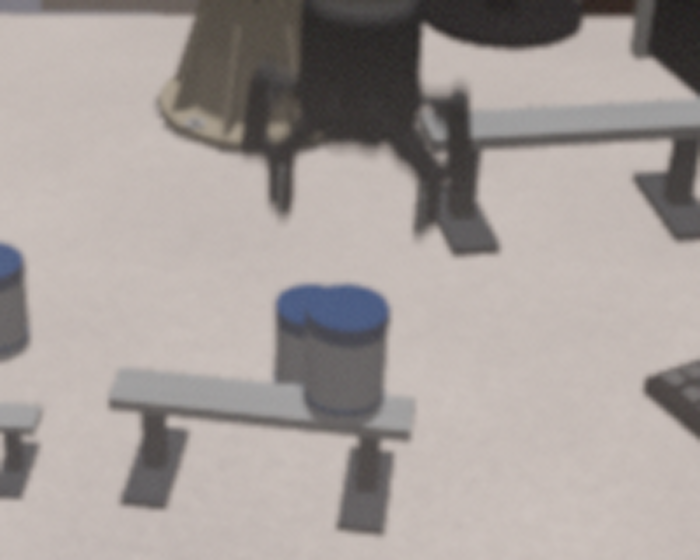

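The light tin stands upright on the rail (lid at crop (347,308), base on the bar). Next the middle tin.

send_rows(rows="85 30 -13 0 0;85 45 -19 0 0;85 30 -13 0 0;85 14.5 -6.5 10 0;85 0 0 30 0")

```text
clock: 7.85
tcp_pos: [508.4, 29.8, 208.8]
tcp_rot: [0.422, 3.106, 0.0]
wrist_force: [-0.0, 0.3, -0.6]
opening: 0.993
finger_force: 0.0
```

send_rows(rows="85 0 0 40 0;85 0 0 0 0;85 0 0 0 0")

```text
clock: 8.15
tcp_pos: [508.2, 30.2, 165.9]
tcp_rot: [-0.422, -3.112, -0.0]
wrist_force: [-0.1, -1.5, 0.3]
opening: 0.996
finger_force: 0.0
```

```bash
python3 -c "
from h import *
s=read_state();print(s['tcp_pos'])
go((510.7,30,53))
"
```

```text
[508.17779987  30.16184665 165.90753667]
(510.7, 30, 53) shift [ -2.6   0.5 112.9] rows 2.258716407674471
```

send_rows(rows="85 -2.5 0 25 0;85 0 0 35 0;85 0 0 35 0;85 0 0 17 0;85 0 0 0 0")

```text
clock: 8.65
tcp_pos: [510.9, 29.5, 53.0]
tcp_rot: [-0.422, -3.112, -0.0]
wrist_force: [-1.0, 0.2, -0.1]
opening: 0.997
finger_force: 0.0
```

send_rows(rows="85 0 0 0 0;0 0 0 0 0;0 0 0 0 0;0 0 0 0 0;0 0 0 0 0")

```text
clock: 9.15
tcp_pos: [512.7, 29.6, 55.7]
tcp_rot: [0.422, 3.109, 0.001]
wrist_force: [-0.5, 1.8, 7.5]
opening: 0.673
finger_force: 62.7
```

send_rows(rows="0 0 0 0 0;0 0 0 -15 0;0 0 0 -25 0;0 0 0 -25 0;0 0 0 -15 0")

```text
clock: 9.65
tcp_pos: [511.5, 29.4, 135.6]
tcp_rot: [0.422, 3.111, 0.0]
wrist_force: [0.6, -0.2, -4.0]
opening: 0.673
finger_force: 65.4
```

send_rows(rows="0 0 0 0 0;0 0 0 0 0;0 0 0 0 0;0 0 0 0 0;0 0 0 0 0")

```text
clock: 10.15
tcp_pos: [510.2, 29.5, 132.4]
tcp_rot: [-0.422, -3.111, 0.0]
wrist_force: [0.4, 0.1, -4.2]
opening: 0.677
finger_force: 65.3
```

send_rows(rows="0 0 0 0 0")

```text
clock: 10.25
tcp_pos: [510.5, 29.5, 132.7]
tcp_rot: [-0.422, -3.112, -0.0]
wrist_force: [0.3, 0.2, -3.1]
opening: 0.673
finger_force: 65.3
```

About 3.9 N: this is the middle tin, so it goes back down.

send_rows(rows="0 0 0 20 0;0 0 0 30 0;0 0 0 20 0;0 0 0 7 0;0 0 0 0 0")

```text
clock: 10.75
tcp_pos: [510.4, 29.5, 56.5]
tcp_rot: [-0.422, -3.112, -0.0]
wrist_force: [0.0, 0.0, -3.5]
opening: 0.671
finger_force: 65.5
```

send_rows(rows="0 0 0 1 0;0 0 0 1 0;0 0 0 1 0;0 0 0 0 0;0 0 0 0 0")

```text
clock: 11.25
tcp_pos: [511.5, 29.4, 55.7]
tcp_rot: [0.422, 3.111, 0.0]
wrist_force: [-6.1, 0.8, 14.3]
opening: 0.673
finger_force: 67.0
```

send_rows(rows="0 0 0 -1 0;0 0 0 -0.5 0;62 0 0 0 0;70 0 0 0 0;85 0 0 0 0")

```text
clock: 11.75
tcp_pos: [511.2, 29.4, 54.7]
tcp_rot: [0.423, 3.113, 0.0]
wrist_force: [1.1, 0.0, -0.1]
opening: 0.963
finger_force: 0.0
```

send_rows(rows="85 0 0 0 0;85 0 0 -20 0;85 0 0 -35 0;85 0 0 -40 0;85 0 0 -15 0")

```text
clock: 12.25
tcp_pos: [512.8, 29.3, 168.4]
tcp_rot: [0.422, 3.108, 0.0]
wrist_force: [0.8, 0.5, 0.9]
opening: 0.999
finger_force: 0.0
```

```bash
python3 -c "
from h import *
s=read_state();print(s['tcp_pos'],s['wrist_force'])
go((450,-230,166),(450,-230,53))
"
```

```text
[512.7768704   29.27775526 168.44434374] [0.81226882 0.49422101 0.89414431]
(450, -230, 166) shift [  -8.6 -266.6    2.2] rows 5.3356111044751335
(450, -230, 53) shift [ 6.00e-01 -1.00e-01  1.13e+02] rows 2.2600000000000007
```

send_rows(rows="85 0 -25 0 0;85 -2 -42 0 0;85 -2 -45 0 0;85 -2 -45 0 0;85 -2 -45 0 0")

```text
clock: 12.75
tcp_pos: [464.2, -168.8, 164.8]
tcp_rot: [0.422, 3.113, -0.0]
wrist_force: [0.3, -0.3, -0.6]
opening: 0.994
finger_force: 0.0
```

send_rows(rows="85 0 -38 0 0;85 0 -26 0 0;85 0 0 0 0;85 0 0 0 0;85 0 0 0 0")

```text
clock: 13.25
tcp_pos: [447.7, -228.1, 164.6]
tcp_rot: [-0.421, -3.113, -0.001]
wrist_force: [0.8, -0.0, -0.2]
opening: 0.994
finger_force: 0.0
```

```bash
python3 -c "
from h import *
s=read_state();print(s['tcp_pos'],s['wrist_force'])
go((450,-230,53))
c=camera('top')
for (p,r),b,a in lids(c): print(a,plane(c,[p],85)[0],plane(c,[p],165)[0])
"
```

```text
[ 447.66787633 -228.14733563  164.59317322] [ 0.75339727 -0.04842308 -0.16720351]
(450, -230, 53) shift [ -2.8  -1.2 111.6] rows 2.232658278813876
62.5 [ 439.74774534 -222.36776074   85.        ] [ 436.63651415 -207.26206259  165.        ]
214.5 [509.09833742  27.24674899  85.        ] [501.53281647  26.32006269 165.        ]
257.0 [648.88450039  49.13353858  85.        ] [632.34071328  46.80109495 165.        ]
```

The middle tin is back in place. The rail tin reads (632,47), within about 4 mm of the bar's centre line. Grasp the heavy one.

send_rows(rows="85 -2.5 -1 25 0;85 0 0 35 0;85 0 0 35 0;85 0 0 16 0;85 0 0 0 0")

```text
clock: 13.8
tcp_pos: [448.3, -228.1, 51.3]
tcp_rot: [-0.419, -3.109, -0.004]
wrist_force: [0.1, -0.6, 0.6]
opening: 0.993
finger_force: 0.0
```

send_rows(rows="85 0 0 0 0;0 0 0 0 0;0 0 0 0 0;0 0 0 0 0;0 0 0 0 0")

```text
clock: 14.3
tcp_pos: [451.0, -231.0, 55.6]
tcp_rot: [0.421, 3.11, -0.001]
wrist_force: [0.0, 2.2, 6.3]
opening: 0.667
finger_force: 63.4
```

send_rows(rows="0 0 0 0 0;0 0 0 -10 0;0 0 0 -20 0;0 0 0 -25 0;0 0 0 -30 0")

```text
clock: 14.8
tcp_pos: [448.2, -229.7, 138.6]
tcp_rot: [-0.422, -3.109, -0.003]
wrist_force: [0.5, -0.4, -7.7]
opening: 0.667
finger_force: 66.4
```

send_rows(rows="0 0 0 -30 0;0 0 0 -30 0;0 0 0 -30 0;0 0 0 -25 0;0 0 0 -15 0")

```text
clock: 15.3
tcp_pos: [449.5, -230.6, 270.9]
tcp_rot: [0.423, 3.112, -0.001]
wrist_force: [1.2, -0.5, -7.6]
opening: 0.672
finger_force: 66.6
```

send_rows(rows="0 0 0 -15 0;0 0 0 -8 0;0 0 0 0 0;0 0 0 0 0;0 0 0 0 0")

```text
clock: 15.8
tcp_pos: [449.2, -230.3, 290.6]
tcp_rot: [-0.422, -3.111, -0.002]
wrist_force: [-0.2, -0.1, -8.3]
opening: 0.675
finger_force: 66.5
```

send_rows(rows="0 0 0 0 0;0 0 0 0 0;0 0 0 0 0;0 0 0 0 0;0 0 0 0 0")

```text
clock: 16.3
tcp_pos: [449.8, -230.7, 291.7]
tcp_rot: [0.423, 3.113, 0.0]
wrist_force: [-1.3, -0.3, -7.7]
opening: 0.668
finger_force: 66.5
```

```bash
python3 -c "
from h import *
s=read_state();print(s['tcp_pos'],s['wrist_force'],s['torque'])
c=camera('scene');cv2.imwrite('pics/s3.png',c['frame'][:,:,::-1])
print(proj(c,[(450,-230,203)]))
"
```

```text
[ 449.80988528 -230.70547938  291.7465997 ] [-1.26188758 -0.31741536 -7.6738796 ] [-0.03968404  0.0359684  -0.02192868]
[[242.21385253 156.45717997]]
```

View pics/s3.png

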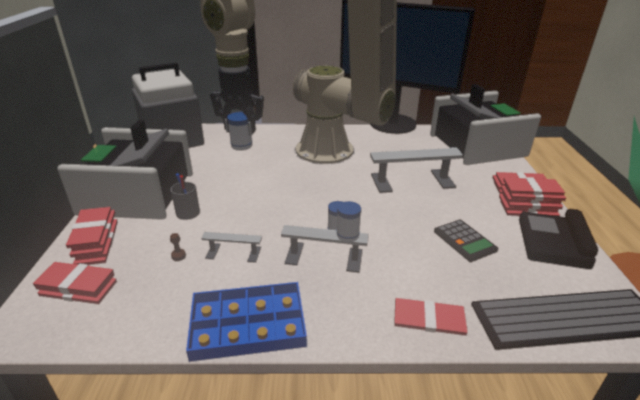

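The heaviest tin (about 7.7 N) is held upright at px (238,130), its base about 237 mm above the desk. The light tin stands on the mid rail at (347,220), the middle tin stands behind it at (337,215), and the bystanders haven't moved.

```bash
python3 -c "
from plant import hand_in
print(hand_in())"
```

```text
the job is handed in; nothing more can be done
None
```

Handed in: the lightest tin (about 0.18 kg) stands upright on the middle-sized rail, the heaviest (about 0.78 kg) is held upright and still about 24 cm above the desk, and the third (about 0.4 kg) stands upright on the desk, with the stamp, calculator and pen cup left where they were.

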